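# Turn a flanged cover over the step with a hand lifter

## Robot

A 7-joint arm with a two-finger parallel gripper is mounted at the origin on the work surface. World frame = base frame: x ahead of the robot, y to its left, z up, the work surface at z = 0. Lengths are in mm, angles in rad, forces in N, time in s.
With the tool pointing down it reaches from about 350 to 900 mm from the base axis. Payload 8.1 kg.
Tool frame: the origin (TCP) lies at the very end of the fingers, on their centre line; the grasp point (between the pads) lies 19 mm behind it; z points along the fingers, x is the direction in which the jaws open and shut, and the axes are right-handed (so a half turn about z gives the same grasp; the last joint's range is limited). The gripper opens to 92 mm and grips with 3 to 60 N. Pads are 19 mm wide; open, the fingers measure 130 mm over their backs; the gripper's body (75 mm by 190 mm) begins 47 mm behind the grasp point.
Start: joints at [-1.311, 0.434, 0.025, 1.573, -0.012, 1.134, -0.075], TCP at [221.836, 584.32, 226.742] pointing down, gripper open.
Joint ranges: [-2.62, 2.62], [-0.44, 2.09], [-1.27, 1.32], [0.08, 2.57], [-1.32, 4.46], [0.12, 2], [-2.74, 2.74]. Speed limits (rad/s): [2.22, 2.22, 3.01, 3.01, 3.14, 3.14, 3.14].

## Interface

Orientations are given as a 3x3 rotation matrix whose columns are the frame's x, y, z axes.
In Python, from plant import robot gives the robot as it stands. The module is installed in compiled form; this text tells all that it offers.
- The arm moves only by the tool move_arm, never from a script. Its argument "commands" is a list of rows, each a list of 3 entries, a list of its own where there are three numbers: the shift along the world's x, y, z in cm, then the turn, a rotation vector about the world's x, y, z in degrees, then the finger opening in cm, from 0 to 9.18. In form: [[[dx, dy, dz], [ax, ay, az], claw], ...]. A call has 1 to 5 rows; each row is the pose to reach, as a shift and turn from the pose commanded when the call began; what a row does not reach only later rows make up. A row lasts 1/10 s, in which the tool goes at most 50 mm and 8.59 degrees, less where a joint would pass 70% of its speed; a pose out of reach is approached as far as the arm can. A call with a gripper value outside its range is refused whole. The fingers move at their own pace and stop on an object; "force" is the grip in N (left out, the last holds). Time passes only in rows, so rows that repeat a pose let the fingers close. It gives the time, the measured TCP pose, the force and the opening at its end, in the units of the state.
- robot.get_obs(): the state, without advancing time (a new reading comes with each control period).
- robot.get_image(name): name is "scene" or "top" or "wrist"; returns (picture, depth): 420x560x3 uint8, blue, green, red; 420x560 float32, mm along the optical axis (not along the pixel's ray), 0 where there is no reading.
- robot.camera_params(name): a dict with "fovy" (degrees; the focal length in pixels is half the picture's height over the tangent of half this angle, whatever the lens; pixels are square), "cx", "cy" (the principal point, pixels), "R" (3x3) and "t" (3): a world point X has camera coordinates R X + t. Camera axes: x right, y down, z forward; pixel columns grow to the right and rows downward; lengths in mm; the calibration is good to about 2 mm. A picture is of the moment at which its call begins: read the wrist's pose just before it. camera_params takes no time and is no camera call; for the wrist camera it gives the pose at the moment of the call.
- robot.job_done(): hands the job in, once; it reports no verdict.
The state is a dict: "t": time; "joint_pos": joint angles; "joint_velocities": joint speeds; "joint_torque": joint torques, N m; "ee_pos": TCP position; "tcp_rot": TCP orientation; "ft_force": force on the tool from outside, world axes, zero at the start; "wrist_torque": the same for the moment, N m; "grip_width": finger opening in mm.
Only numpy, scipy, OpenCV 4.12 (cv2) and the standard library are available. Lean on these libraries where they do the work, as an engineer would, in place of code of your own. Each camera call takes 0.05 s, during which the arm holds its last target. There are 200 camera calls.

## Task

Take the upright-handled lifter from its wooden stand, slide its blade gently under the free edge of the flanged cover (the edge away from the step) and push the cover home against the step, holding it there a moment with a light push of about 5 to 10 N, then lift and tilt so that it tips over the step and lies boss up, flat on the upper land. Do not press hard on the cover or the block, do not touch the freshly ground cover with the gripper, and leave the other things where they are. Finally stand the lifter back upright on its stand, as it was, and let go.

Things in the scene. Friction and masses are not known exactly. Their poses are not given: they have to be found in the camera images.
- cover: Steel cover: square flange 64 x 64 x 6 mm, round boss 40 mm diameter x 4 mm centred below, so at the start (boss down on the lower floor) the flange overhangs 12 mm all round over a 4 mm gap. Origin: centre of the boss's flat face; z towards the flange (z 4 to 10 mm), up at the start; x to the step. 0.16 to 0.26 kg, slides at about 1 to 3 N. Starts 5 to 36 mm short of the step.
- step_block: Fixed dark steel block, 170 mm wide (y), with a bright 8 mm thick land plate clamped on it, whose near edge is the step. Origin: top of the lower floor, mid width; x away from the robot, over the step. Lower floor: level, z 0, x -160 mm to the step, 20 to 28 mm above the table. The step lies unmeasured at x 0 to 16 mm (adjustable): find it by feel. Land: z 8 mm, 120 mm long (x).
- lifter: Lifter: flat steel blade with an upright wooden handle. Origin: under the middle of the blade's front lip; x forward out of the lip, z up. Blade x -100 to 0 mm, 32 mm wide, z 0 to 2 mm. Handle 14 mm (x) by 22 mm (y), centred at x -72 mm, up to z 86 mm. 0.13 kg. Handle upright, blade flat on the stand, lip pointing roughly away from the robot.
- lifter_stand: Fixed light wood slab 130 (x) x 80 (y) x 12 mm on the table, the lifter's stand, to the left or right of the step block. Origin: centre of its underside; top at z 12 mm. At the start the lifter's origin is about 50 mm ahead (+x) of the stand's centre.
- setting_ring: Loose steel ring, 44 mm outside, 14 mm high, in the grey open tray (130 x 90 x 22 mm) on the other side of the step block. Origin: centre of its underside. Leave alone.
- gauge_block: Loose steel block 30 x 9 x 20 mm high standing on the upper land near its left (+y) side, 68 mm off the middle. Origin: centre of its underside. Leave alone.
- v_block: Loose dark steel V-block 50 x 60 x 38 mm on the table at the left. Origin: centre of its underside. Leave alone.
- oil_bottle: Loose small oiler bottle 44 mm diameter, 90 mm high, at the left. Origin: centre of its underside. Leave alone.
- spray_can: Loose white can 64 mm diameter, 170 mm high, far right. Origin: centre of its underside. Leave alone.
- bench_brush: Loose bench brush lying at the right. Leave alone.
- try_square: Loose steel square with an upright blade, base 100 x 20 mm, 140 mm high, far left. Origin: centre of its underside. Leave alone.
Things that resemble listed ones, but are neither listed nor needed, are in the scene too. What is shaped like the cover but green or pink is not meant.

How it is judged:
By the outcome, as a careful person would: the job done as asked, in the order asked, and still so for the second after the job is handed in, with the robot touching nothing.
It also fails if it takes over 72 s, if anything falls off the work surface, if the arm or the gripper's body presses on something with over 40 N, if the wrist force passes 120 N, or if a joint passes its speed limit or range.

## Working session

There is one attempt and no reset: what is moved stays moved. The work goes in short steps, Python scripts to look and compute and a tool call to move; the robot and the scene stay as the last step left them, time stands still between calls to the robot, and variables do not carry over. Pictures are saved under pics/ and viewed, about 8 in all and at most 12, crops included, and the job is handed in when it is done.

Besides the shell and the picture viewer there is one more tool, called after "Emit:" by a JSON object that holds its "fn" and its "kwargs". move_arm: Moves the arm, as the interface text tells. Its arguments: {"type":"object","properties":{"commands":{"type":"array","items":{"type":"array"}},"force":{"type":"number"}},"required":["commands"]}

```bash
mkdir -p pics; cat > h.py <<'E'
import numpy as np, cv2
from plant import robot
def grab(n):
    p=robot.camera_params(n); im,d=robot.get_image(n); return im,d,p
def ray(p,u,v,shape=(420,560)):
    f=shape[0]/2/np.tan(np.radians(p['fovy'])/2)
    R=np.array(p['R']);t=np.array(p['t'])
    return -R.T@t, R.T@np.array([(u-p['cx'])/f,(v-p['cy'])/f,1.])
def onz(p,u,v,z):
    o,r=ray(p,u,v); return o+r*(z-o[2])/r[2]
def pt(p,d,u,v):
    o,r=ray(p,u,v); return o+r*d[int(round(v)),int(round(u))]
def proj(p,X):
    f=210/np.tan(np.radians(p['fovy'])/2)
    c=np.array(p['R'])@np.array(X,float)+np.array(p['t']); return p['cx']+f*c[0]/c[2],p['cy']+f*c[1]/c[2]
E
python3 - <<'E'
from h import *
for n in('top','scene'):
    im,d,p=grab(n); cv2.imwrite(f'pics/{n}0.png',im); np.savez(f'{n}0.npz',im=im,d=d,**p); print(n,p['fovy'],p['cx'],p['cy'],-np.array(p['R']).T@p['t'],np.round(p['R'],3).tolist())
print(robot.get_obs())
E
```

```text
top 53.587089154556246 284.6128892872384 216.40945545374743 [ 495.99640759   18.24899706 1029.64709056] [[-0.005, -1.0, -0.008], [-0.999, 0.005, -0.049], [0.049, 0.008, -0.999]]
scene 56.49975489045197 282.493964417724 213.41057157623666 [ 912.60870679 -463.36720266  758.95322596] [[0.822, 0.569, -0.0], [0.428, -0.619, -0.659], [-0.375, 0.542, -0.752]]
{'t': 0.1, 'joint_pos': array([-1.31054242,  0.43512141,  0.02496388,  1.57397592, -0.01160818,
        1.133999  , -0.07509795]), 'joint_velocities': array([ 0.00074603, -0.00058578,  0.00061297, -0.00097414, -0.00105139,
        0.00139943, -0.00053855]), 'joint_torque': array([ 2.73426871e-03, -6.69124532e+01,  9.87583771e-01, -3.15145004e+01,
       -6.06683758e-02,  3.73579434e-02,  4.92364097e-05]), 'ee_pos': array([221.72317834, 583.87579911, 226.05482734]), 'tcp_rot': array([[ 3.55001179e-01,  9.34865777e-01, -3.75777107e-04],
       [ 9.34864872e-01, -3.55001360e-01, -1.30567217e-03],
       [-1.35402961e-03,  1.12214343e-04, -9.99999077e-01]]), 'ft_force': array([ 0.70815532, -0.16893829,  1.57534473]), 'wrist_torque': array([-0.02601703,  0.01700252, -0.01791297]), 'grip_width': 92.20849958931406}
```

View pics/top0.png

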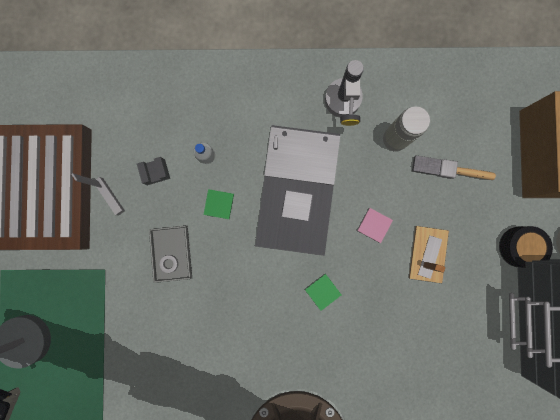

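View pics/scene0.png

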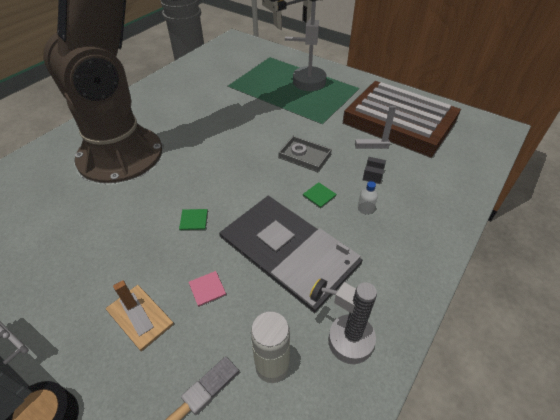

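The first view (top) shows the grey cover at (296,206) on the dark floor, with the bright land beyond it (300,155). The lifter stands on the light wood stand at (429,254), handle end at the bottom (430,266).

Possible mix-ups:
- **Cover:** green squares (219,204) and (323,292), pink square (375,225). I choose the grey one at (296,206).
- **Lifter:** brush (455,168), try-square (108,195). I choose the wooden-handled one at (429,254).

```bash
cat > m.py <<'E'
from h import *
z=np.load('top0.npz'); im,d=z['im'],z['d']; p={k:z[k] for k in('fovy','cx','cy','R','t')}
for k in('fovy','cx','cy'): p[k]=float(p[k])
hsv=cv2.cvtColor(im,cv2.COLOR_BGR2HSV)
def rect(mask,x0,y0,x1,y1,zz,name):
    m=np.zeros_like(mask); m[y0:y1,x0:x1]=mask[y0:y1,x0:x1]
    m=cv2.morphologyEx(m,cv2.MORPH_OPEN,np.ones((3,3)))
    c=max(cv2.findContours(m,cv2.RETR_EXTERNAL,cv2.CHAIN_APPROX_NONE)[0],key=cv2.contourArea)[:,0]
    W=np.array([onz(p,u,v,zz)[:2] for u,v in c],np.float32)
    r=cv2.minAreaRect(W); b=cv2.boxPoints(r)
    print(name,'n',len(c),'c',np.round(r[0],1),'size',np.round(r[1],1),'ang',round(r[2],2),'box',np.round(b,1).tolist())
    return W
g=lambda u,v:(round(float(pt(p,d,u,v)[2]),1),hsv[v,u].tolist())
for n,uv in dict(floor=(275,190),floor2=(310,240),land=(310,160),cover=(296,206),stand=(420,270),stand2=(438,235),blade=(434,243),handle=(430,266),table=(360,300)).items(): print(n,g(*uv),np.round(pt(p,d,*uv),1))
V=hsv[...,2];S=hsv[...,1];H=hsv[...,0]
zf=pt(p,d,275,190)[2]
rect(((V>120)&(S<60)).astype(np.uint8)*255,278,188,316,226,zf+10,'cover')
rect((V<85).astype(np.uint8)*255,250,165,340,258,zf,'floor')
rect(((V>120)&(S<40)).astype(np.uint8)*255,255,120,345,186,zf+8,'land')
rect(((S>70)&(H>8)&(H<30)).astype(np.uint8)*255,402,220,455,290,12,'stand')
rect(((V>130)&(S<60)).astype(np.uint8)*255,415,232,445,280,14,'blade')
big=np.hstack([cv2.resize(im[220:290,395:460],None,fx=6,fy=6,interpolation=cv2.INTER_CUBIC),cv2.resize(im[115:260,250:345],(275,420),interpolation=cv2.INTER_CUBIC)])
cv2.imwrite('pics/crop1.png',big)
E
python3 m.py
```

```text
floor (22.5, [130, 9, 87]) [610.2  49.2  22.5]
floor2 (17.6, [130, 9, 86]) [488.3 -35.2  17.6]
land (29.2, [170, 5, 168]) [682.  -36.2  29.2]
cover (31.5, [160, 4, 176]) [570.2  -1.5  31.5]
stand (15.3, [165, 6, 174]) [ 414.5 -300.9   15.3]
stand2 (11.5, [18, 106, 185]) [ 498.9 -347.7   11.5]
blade (13.3, [160, 4, 173]) [ 479.5 -336.9   13.3]
handle (64.2, [13, 100, 61]) [ 427.5 -308.7   64.2]
table (-0.6, [66, 10, 132]) [ 340.6 -157.6   -0.6]
cover n 100 c [572.1  -3.2] size [63.6 63.8] ang 80.28 box [[535.2999877929688, -29.200000762939453], [598.2000122070312, -39.900001525878906], [608.9000244140625, 22.799999237060547], [546.0, 33.5]]
floor n 188 c [527.8  67.4] size [ 45.  108.6] ang 82.12 box [[471.0, 52.599998474121094], [578.5999755859375, 37.70000076293945], [584.7000122070312, 82.19999694824219], [477.1000061035156, 97.0999984741211]]
land n 478 c [700.6 -10.7] size [216.3 159.1] ang 89.66 box [[620.4000244140625, -118.30000305175781], [779.5, -119.30000305175781], [780.7999877929688, 97.0], [621.7000122070312, 97.9000015258789]]
stand n 166 c [ 452.8 -324.1] size [ 82.4 129.3] ang 81.74 box [[382.8999938964844, -355.6000061035156], [510.79998779296875, -374.1000061035156], [522.7000122070312, -292.6000061035156], [394.70001220703125, -274.0]]
blade n 71 c [ 463.9 -330.8] size [32.5 64.6] ang 72.81 box [[428.20001220703125, -336.70001220703125], [490.0, -355.79998779296875], [499.6000061035156, -324.79998779296875], [437.79998779296875, -305.70001220703125]]
```

View pics/crop1.png

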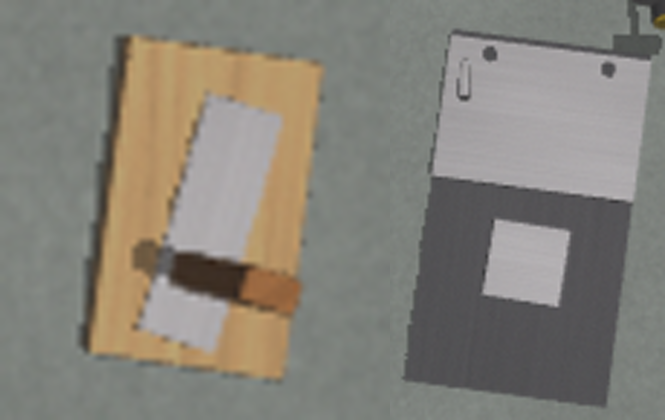

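Crop shows the lifter lip pointing away (top), handle near the back of its blade; the cover is the plain square on the dark floor. Now the block direction, heights and the move numbers.

```bash
cat > m2.py <<'E'
from m import *
print('---')
# floor/land/cover heights by median depth
def med(poly):
    m=np.zeros(V.shape,np.uint8); cv2.fillPoly(m,[np.array(poly)],255)
    vs,us=np.nonzero(m); P=np.array([pt(p,d,u,v) for u,v in zip(us,vs)]); return np.median(P[:,2]),len(P)
print('floor',med([(265,185),(278,187),(275,235),(260,240)]),med([(315,195),(328,195),(322,245),(308,245)]),'land',med([(280,140),(330,145),(325,178),(272,172)]),'cover',med([(288,197),(306,200),(304,214),(286,212)]),'table',med([(340,270),(390,270),(390,320),(345,320)]),'stand',med([(414,270),(420,270),(420,278),(413,278)]))
def edge_rows(us,v0,v1,sgn,zz,lo):   # vertical scan, subpixel: strongest gradient of V
    Vf=cv2.GaussianBlur(V.astype(np.float32),(3,3),0);out=[]
    for u in us:
        g=sgn*np.diff(Vf[v0:v1,u]); k=int(g.argmax()); w=g[max(k-2,0):k+3].clip(0); out.append(onz(p,u,v0+.5+max(k-2,0)+(w*np.arange(len(w))).sum()/w.sum(),zz)[:2])
    vx,vy,x,y=cv2.fitLine(np.array(out,np.float32),cv2.DIST_HUBER,0,.01,.01)[:,0]
    a=np.degrees(np.arctan2(vx*np.sign(vy),-vy*np.sign(vy)*-1)); print('edge yaw',-round(float(a),2),'pt',x,y); return x,y
zf=24
edge_rows(range(270,330),172,190,-1,zf+8,0)   # step
edge_rows(range(265,320),240,262,1,zf,0)      # near end
E
python3 m2.py | sed '1,/---/d'
```

```text
floor (np.float64(21.06961964585031), 780) (np.float64(21.043751064866285), 740) land (np.float64(29.059624561099895), 1801) cover (np.float64(31.01123895345654), 301) table (np.float64(0.0390387969287076), 2476) stand (np.float64(12.73525096576941), 68)
edge yaw -7.89 pt 632.4086 -20.662128
edge yaw -7.95 pt 462.25577 8.937137
```

```bash
python3 - <<'E'
from h import *
for n in('top','scene'):
    p=robot.camera_params(n); print(n,[np.round(proj(p,X)).tolist() for X in ((222,584,226),(222,584,400),(222,584,0))])
z=np.load('top0.npz'); d=z['d']; p={k:z[k] for k in('R','t')}; p.update({k:float(z[k]) for k in('fovy','cx','cy')})
for uv in ((20,340),(5,345),(40,340),(15,400),(20,325)): print(uv,np.round(pt(p,d,*uv)))
im,d,p=grab('wrist'); cv2.imwrite('pics/w0.png',im)
E
```

```text
top [[-8.0, 382.0], [-91.0, 423.0], [58.0, 350.0]]
scene [[291.0, 25.0], [293.0, -39.0], [290.0, 89.0]]
(20, 340) [258. 648.  46.]
(5, 345) [260. 647. 100.]
(40, 340) [255. 607.  36.]
(15, 400) [215. 495. 294.]
(20, 325) [290. 655.  36.]
```

View pics/w0.png

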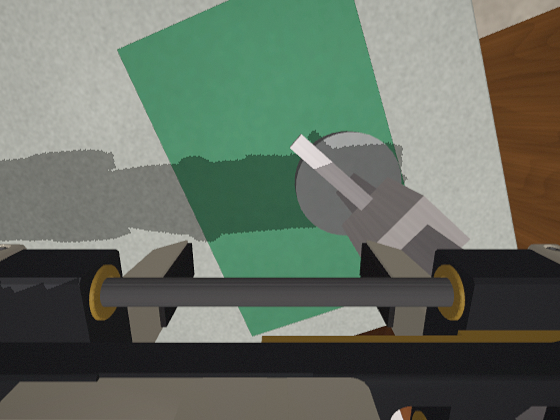

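The picture shows a stand at the upper right (350,180), next to the gripper; I back away in -y first.

Emit:
{"fn": "move_arm", "kwargs": {"commands": [[[0,-4,2],[0,0,-8],6],[[2,-8.5,4],[0,0,-16],6],[[5,-12.5,5],[0,0,-24],6],[[8,-16,5],[0,0,-32],6],[[11,-20,5],[0,0,-40],6]], "force": 50}}

```text
t: 0.65
ee_pos: [332.8, 382.9, 277.3]
tcp_rot: [[0.875, 0.483, 0.001], [0.483, -0.875, 0.001], [0.001, -0.001, -1.0]]
ft_force: [1.1, 0.3, 0.3]
grip_width: 60.7
```

Emit:
{"fn": "move_arm", "kwargs": {"commands": [[[3,-3.9,0],[0,0,-8],6],[[6,-7.8,0],[0,0,-16],6],[[9,-11.7,0],[0,0,-24],6],[[12,-15.6,0],[0,0,-32],6],[[15,-19.5,0],[0,0,-40],6]]}}

```text
t: 1.15
ee_pos: [482.6, 187.5, 276.9]
tcp_rot: [[0.981, -0.193, 0.0], [-0.193, -0.981, 0.0], [0.0, -0.0, -1.0]]
ft_force: [1.0, 0.5, 0.5]
grip_width: 59.8
```

Emit:
{"fn": "move_arm", "kwargs": {"commands": [[[0.4,-4.8,0],[0,0,0],6],[[0.8,-9.6,0],[0,0,0],6],[[1.2,-14.4,0],[0,0,0],6],[[1.6,-19.2,0],[0,0,0],6],[[2,-24,0],[0,0,0],6]]}}

```text
t: 1.65
ee_pos: [501.5, -52.5, 276.8]
tcp_rot: [[0.982, -0.187, 0.0], [-0.187, -0.982, 0.0], [0.0, -0.0, -1.0]]
ft_force: [0.7, 0.1, 0.2]
grip_width: 60.1
```

Emit:
{"fn": "move_arm", "kwargs": {"commands": [[[-1.5,-4.6,0],[0,0,-2],6],[[-3,-9.2,0],[0,0,-4],6],[[-4.5,-13.8,0],[0,0,-6.4],6],[[-6,-18.4,-1],[0,0,-6.4],6],[[-7.5,-23,-2],[0,0,-6.4],6]]}}

```text
t: 2.15
ee_pos: [426.1, -282.2, 256.7]
tcp_rot: [[0.956, -0.295, 0.001], [-0.295, -0.956, -0.0], [0.001, -0.0, -1.0]]
ft_force: [1.0, 1.5, 0.3]
grip_width: 60.1
```

Emit:
{"fn": "move_arm", "kwargs": {"commands": [[[-0.1,-3.8,-3],[0,0,0],6],[[-0.1,-3.8,-7],[0,0,0],6],[[-0.1,-3.8,-10.2],[0,0,0],6],[[-0.1,-3.8,-10.2],[0,0,0],6]]}}

```text
t: 2.55
ee_pos: [423.4, -317.1, 151.2]
tcp_rot: [[0.955, -0.296, -0.007], [-0.296, -0.955, 0.003], [-0.007, -0.001, -1.0]]
ft_force: [0.9, -0.0, 0.5]
grip_width: 60.0
```

```bash
python3 - <<'E'
from h import *
im,d,p=grab('wrist'); cv2.imwrite('pics/w1.png',im); o=robot.get_obs(); print(o['ee_pos'])
np.savez('w1.npz',im=im,d=d,**p)
X=(np.array([494.8,-340.3,14])); u=np.array([np.cos(.3),-np.sin(.3),0]); v=np.array([-u[1],u[0],0])
H=X-72*u; H[2]=98
for a,b in((-7,-11),(-7,11),(7,11),(7,-11)): print(np.round(proj(p,H+a*u+b*v)))
print('lip',[np.round(proj(p,X+b*v)) for b in(-16,16)])
E
```

```text
[ 424.59820885 -317.94667791  153.54971972]
[273. 243.]
[273. 213.]
[293. 213.]
[292. 243.]
lip [array([355., 215.]), array([357., 183.])]
```

View pics/w1.png

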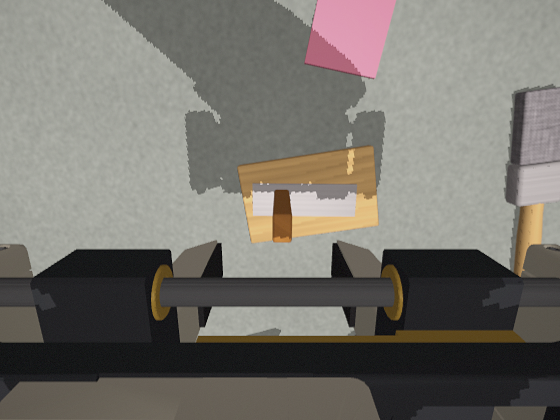

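The lifter is where computed: handle top at (283,228), lip at (356,199), both match the projections. Descend and grip.

Emit:
{"fn": "move_arm", "kwargs": {"commands": [[[0,0,-3],[0,0,0],6],[[0,0,-6],[0,0,0],6],[[0,0,-9],[0,0,0],6],[[0,0,-9.9],[0,0,0],6],[[0,0,-9.9],[0,0,0],4]]}}

```text
t: 3.1
ee_pos: [426.3, -318.6, 56.4]
tcp_rot: [[0.955, -0.295, 0.0], [-0.295, -0.955, 0.0], [-0.0, -0.0, -1.0]]
ft_force: [0.7, 0.3, 0.2]
grip_width: 55.6
```

Emit:
{"fn": "move_arm", "kwargs": {"commands": [[[0,0,0],[0,0,0],2.2],[[0,0,0],[0,0,0],1.8],[[0,0,0],[0,0,0],1.4],[[0,0,0],[0,0,0],1.2],[[0,0,0],[0,0,0],1.0]], "force": 20}}

```text
t: 3.6
ee_pos: [426.0, -318.7, 56.1]
tcp_rot: [[0.955, -0.295, 0.001], [-0.295, -0.955, -0.0], [0.001, -0.0, -1.0]]
ft_force: [0.0, -0.6, -0.6]
grip_width: 16.8
```

Emit:
{"fn": "move_arm", "kwargs": {"commands": [[[0,0,0],[0,0,0],0.5],[[0,0,0],[0,0,0],0.5],[[0,0,0],[0,0,0],0.5],[[0,0,0],[0,0,0],0.5]], "force": 50}}

```text
t: 4.0
ee_pos: [426.0, -318.7, 55.9]
tcp_rot: [[0.955, -0.296, 0.0], [-0.296, -0.955, 0.0], [0.0, -0.0, -1.0]]
ft_force: [-0.1, 1.5, 5.3]
grip_width: 14.0
```

Emit:
{"fn": "move_arm", "kwargs": {"commands": [[[0,0,1],[0,0,0],0.5],[[0,0,4],[0,0,0],0.5],[[0,0,8],[0,0,0],0.5],[[0,0,10],[0,0,0],0.5],[[0.3,3,10],[0,0,1],0.5]]}}

```text
t: 4.5
ee_pos: [429.4, -293.4, 159.5]
tcp_rot: [[0.959, -0.284, 0.005], [-0.284, -0.959, -0.005], [0.006, 0.004, -1.0]]
ft_force: [1.2, -0.1, -1.7]
grip_width: 13.6
```

Emit:
{"fn": "move_arm", "kwargs": {"commands": [[[0.3,4.5,0],[0,0,2],0.5],[[0.7,9,0],[0,0,4],0.5],[[1,13.5,0],[0,0,6],0.5],[[1.3,18,0],[0,0,8],0.5],[[1.6,22.5,0],[0,0,8.3],0.5]]}}

```text
t: 5.0
ee_pos: [444.5, -62.1, 156.2]
tcp_rot: [[0.991, -0.137, 0.0], [-0.137, -0.991, 0.0], [0.0, -0.0, -1.0]]
ft_force: [0.8, -0.0, -1.3]
grip_width: 13.8
```

Emit:
{"fn": "move_arm", "kwargs": {"commands": [[[0.2,4,-1],[0,0,0],0.5],[[0.4,7.7,-3],[0,0,0],0.5],[[0.4,7.7,-5.5],[0,0,0],0.5],[[0.4,7.7,-7],[0,0,0],0.5],[[0.4,7.7,-7],[0,0,0],0.5]]}}

```text
t: 5.5
ee_pos: [447.3, 13.3, 84.5]
tcp_rot: [[0.991, -0.137, -0.003], [-0.137, -0.991, -0.001], [-0.003, 0.002, -1.0]]
ft_force: [0.7, -0.2, -0.5]
grip_width: 13.6
```

```bash
python3 - <<'E'
from h import *
for n in('wrist','top'):
    im,d,p=grab(n); np.savez(n+'2.npz',im=im,d=d,**p)
    if n=='wrist': cv2.imwrite('pics/w2.png',im)
    else:
        f=im
o=robot.get_obs(); print(o['ee_pos'],o['ft_force'],o['wrist_torque'],o['joint_pos'])
p=robot.camera_params('wrist')
e=o['ee_pos']; a=np.radians(-7.9); u=np.array([np.cos(a),np.sin(a),0]); v=np.array([-u[1],u[0],0])
L=e+72*u+np.array([0,0,-43.9+2])
print('lip',[np.round(proj(p,L+b*v),1) for b in(-16,16)],np.round(L,1))
C=np.array([572.1,-3.2,31]); c=np.radians(-9.65);cu=np.array([np.cos(c),np.sin(c),0]); cv=np.array([-cu[1],cu[0],0])
print('cover near',[np.round(proj(p,C-32*cu+b*cv),1) for b in(-32,32)])
E
```

```text
[448.76229199  12.88938391  86.17823421] [-0.49526607 -0.560278   -0.48877905] [-0.11127455  0.06921363 -0.01121771] [-0.59971194  0.37910045  0.58157451  2.18433186 -0.33555269  0.66399528
  0.07813394]
lip [array([382.2, 254.1]), array([386.7, 209.5])] [520.1   3.   44.3]
cover near [array([400.9, 264. ]), array([413.8, 179. ])]
```

View pics/w2.png

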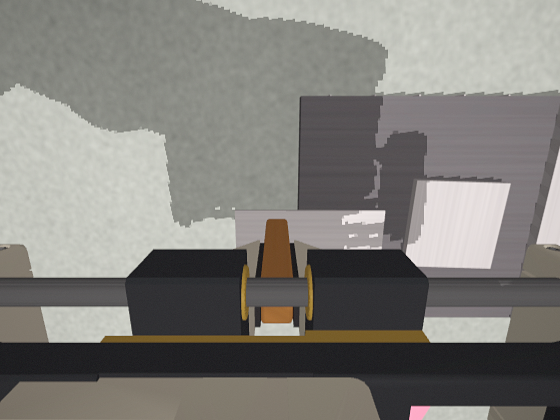

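Lip at (384,210) and cover corner (415,180) agree with the projections. Now feel for the floor.

Emit:
{"fn": "move_arm", "kwargs": {"commands": [[[0,0,-1],[0,0,0],0.5],[[0,0,-1.6],[0,0,0],0.5],[[0,0,-1.7],[0,0,0],0.5],[[0,0,-1.8],[0,0,0],0.5],[[0,0,-1.8],[0,0,0],0.5]]}}

```text
t: 6.1
ee_pos: [448.8, 13.2, 67.8]
tcp_rot: [[0.99, -0.138, 0.0], [-0.138, -0.99, 0.0], [0.0, -0.0, -1.0]]
ft_force: [-0.6, 0.0, -0.5]
grip_width: 13.7
```

Emit:
{"fn": "move_arm", "kwargs": {"commands": [[[0,0,-0.1],[0,0,0],0.5],[[0,0,-0.1],[0,0,0],0.5],[[0,0,-0.1],[0,0,0],0.5]]}}

```text
t: 6.4
ee_pos: [448.9, 13.4, 66.8]
tcp_rot: [[0.991, -0.137, 0.0], [-0.137, -0.991, 0.0], [0.0, -0.0, -1.0]]
ft_force: [0.2, 0.1, -1.7]
grip_width: 13.8
```

Emit:
{"fn": "move_arm", "kwargs": {"commands": [[[0,0,-0.1],[0,0,0],0.5],[[0,0,-0.1],[0,0,0],0.5],[[0,0,-0.1],[0,0,0],0.5]]}}

```text
t: 6.7
ee_pos: [448.8, 13.4, 65.7]
tcp_rot: [[0.991, -0.137, -0.0], [-0.137, -0.991, -0.0], [-0.0, 0.0, -1.0]]
ft_force: [0.2, -0.5, -1.5]
grip_width: 13.5
```

Emit:
{"fn": "move_arm", "kwargs": {"commands": [[[0,0,-0.05],[0,0,0],0.5],[[0,0,-0.05],[0,0,0],0.5],[[0,0,-0.05],[0,0,0],0.5]]}}

```text
t: 7.0
ee_pos: [448.8, 13.4, 65.2]
tcp_rot: [[0.991, -0.137, 0.0], [-0.137, -0.991, -0.0], [0.0, 0.0, -1.0]]
ft_force: [-0.0, 0.6, -1.4]
grip_width: 13.6
```

Emit:
{"fn": "move_arm", "kwargs": {"commands": [[[0,0,-0.05],[0,0,0],0.5],[[0,0,-0.05],[0,0,0],0.5],[[0,0,-0.05],[0,0,0],0.5]]}}

```text
t: 7.3
ee_pos: [448.8, 13.3, 64.7]
tcp_rot: [[0.991, -0.137, 0.0], [-0.137, -0.991, -0.0], [0.0, 0.0, -1.0]]
ft_force: [0.3, 0.3, -1.1]
grip_width: 13.6
```

Emit:
{"fn": "move_arm", "kwargs": {"commands": [[[0,0,-0.05],[0,0,0],0.5],[[0,0,-0.05],[0,0,0],0.5],[[0,0,-0.05],[0,0,0],0.5]]}}

```text
t: 7.6
ee_pos: [448.8, 13.3, 64.6]
tcp_rot: [[0.991, -0.137, 0.0], [-0.137, -0.991, 0.0], [0.0, -0.0, -1.0]]
ft_force: [-2.9, -0.1, 6.5]
grip_width: 13.7
```

Emit:
{"fn": "move_arm", "kwargs": {"commands": [[[0,0,0.08],[0,0,0],0.5],[[0.5,-0.07,0.08],[0,0,0],0.5],[[1,-0.14,0.08],[0,0,0],0.5],[[1.5,-0.21,0.08],[0,0,0],0.5],[[1.5,-0.21,0.08],[0,0,0],0.5]]}}

```text
t: 8.1
ee_pos: [465.0, 11.0, 65.0]
tcp_rot: [[0.991, -0.137, 0.001], [-0.137, -0.991, -0.0], [0.001, 0.0, -1.0]]
ft_force: [-0.7, -0.4, -1.6]
grip_width: 14.2
```

Emit:
{"fn": "move_arm", "kwargs": {"commands": [[[0.3,-0.04,0],[0,0,0],0.5],[[0.6,-0.08,0],[0,0,0],0.5],[[0.9,-0.12,0],[0,0,0],0.5],[[1.2,-0.17,0],[0,0,0],0.5],[[1.2,-0.17,0],[0,0,0],0.5]]}}

```text
t: 8.6
ee_pos: [476.4, 9.5, 65.1]
tcp_rot: [[0.991, -0.137, 0.001], [-0.137, -0.991, -0.0], [0.001, 0.0, -1.0]]
ft_force: [0.6, 0.6, -2.1]
grip_width: 13.5
```

```bash
python3 - <<'E'
from h import *
ims=[]
o=robot.get_obs(); print(o['ee_pos'],o['ft_force'])
im,d,p=grab('scene'); u,v=proj(p,(560,0,25)); u,v=int(u),int(v); a=im[v-45:v+45,u-60:u+60]
im,d,p=grab('wrist'); b=im[140:320,300:560]
cv2.imwrite('pics/c3.png',np.hstack([cv2.resize(a,(480,360),interpolation=cv2.INTER_CUBIC),cv2.resize(b,(320,222)).copy() if 0 else cv2.copyMakeBorder(cv2.resize(b,(320,222)),0,138,0,0,cv2.BORDER_CONSTANT)]))
E
```

```text
[476.38714967   9.47417682  65.09128614] [ 0.6022083   0.59353938 -2.1171146 ]
```

View pics/c3.png

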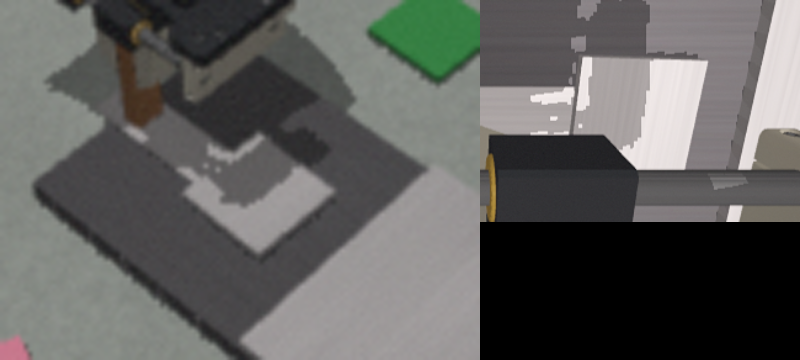

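The lip is now about 7 mm under the near flange edge (blade runs beneath at (575,130)), without force. Push on.

Emit:
{"fn": "move_arm", "kwargs": {"commands": [[[0.3,-0.04,0],[0,0,0],0.5],[[0.6,-0.08,0],[0,0,0],0.5],[[0.9,-0.12,0],[0,0,0],0.5],[[1.2,-0.17,0],[0,0,0],0.5],[[1.5,-0.21,0],[0,0,0],0.5]]}}

```text
t: 9.2
ee_pos: [490.8, 7.4, 65.0]
tcp_rot: [[0.991, -0.137, -0.0], [-0.137, -0.991, 0.0], [-0.0, 0.0, -1.0]]
ft_force: [-1.8, 0.9, -1.5]
grip_width: 14.0
```

Emit:
{"fn": "move_arm", "kwargs": {"commands": [[[0.25,-0.03,0],[0,0,0],0.5],[[0.5,-0.07,0],[0,0,0],0.5],[[0.75,-0.1,0],[0,0,0],0.5],[[1.0,-0.14,0],[0,0,0],0.5],[[1.2,-0.17,0],[0,0,0],0.5]]}}

```text
t: 9.7
ee_pos: [503.1, 5.7, 65.0]
tcp_rot: [[0.991, -0.137, 0.0], [-0.137, -0.991, -0.0], [0.0, 0.0, -1.0]]
ft_force: [-0.8, 0.3, -1.8]
grip_width: 13.5
```

Emit:
{"fn": "move_arm", "kwargs": {"commands": [[[0.15,-0.02,0],[0,0,0],0.5],[[0.3,-0.04,0],[0,0,0],0.5],[[0.45,-0.06,0],[0,0,0],0.5],[[0.5,-0.07,0],[0,0,0],0.5]]}}

```text
t: 10.1
ee_pos: [508.0, 5.0, 65.1]
tcp_rot: [[0.991, -0.137, 0.0], [-0.137, -0.991, -0.0], [0.0, 0.0, -1.0]]
ft_force: [-0.9, 0.1, -1.4]
grip_width: 13.8
```

Emit:
{"fn": "move_arm", "kwargs": {"commands": [[[0.1,-0.01,0],[0,0,0],0.5],[[0.15,-0.02,0],[0,0,0],0.5]]}}

```text
t: 10.3
ee_pos: [509.4, 4.9, 65.1]
tcp_rot: [[0.991, -0.137, 0.0], [-0.137, -0.991, 0.0], [0.0, -0.0, -1.0]]
ft_force: [-0.4, 0.1, -1.9]
grip_width: 14.0
```

Emit:
{"fn": "move_arm", "kwargs": {"commands": [[[0.1,-0.01,0],[0,0,0],0.5],[[0.1,-0.01,0],[0,0,0],0.5]]}}

```text
t: 10.5
ee_pos: [510.5, 4.7, 65.1]
tcp_rot: [[0.991, -0.137, 0.0], [-0.137, -0.991, -0.0], [0.0, -0.0, -1.0]]
ft_force: [-1.0, -0.5, -1.6]
grip_width: 13.8
```

Emit:
{"fn": "move_arm", "kwargs": {"commands": [[[0.1,-0.01,0],[0,0,0],0.5],[[0.1,-0.01,0],[0,0,0],0.5]]}}

```text
t: 10.7
ee_pos: [511.0, 4.6, 65.0]
tcp_rot: [[0.991, -0.137, -0.001], [-0.137, -0.991, 0.0], [-0.001, 0.0, -1.0]]
ft_force: [-2.3, -0.3, -0.7]
grip_width: 13.6
```

Emit:
{"fn": "move_arm", "kwargs": {"commands": [[[0.1,-0.01,0],[0,0,0],0.5],[[0.1,-0.01,0],[0,0,0],0.5]]}}

```text
t: 10.9
ee_pos: [511.4, 4.6, 64.9]
tcp_rot: [[0.991, -0.137, -0.002], [-0.137, -0.991, 0.0], [-0.002, 0.0, -1.0]]
ft_force: [-4.1, 0.7, 0.8]
grip_width: 13.5
```

```bash
python3 - <<'E'
from h import *
o=robot.get_obs(); print(o['ee_pos'],o['ft_force'])
im,d,p=grab('top'); hsv=cv2.cvtColor(im,cv2.COLOR_BGR2HSV)
m=((hsv[...,2]>110)&(hsv[...,1]<60)).astype(np.uint8)*255
u,v=proj(p,(600,-8,31)); u,v=int(u),int(v)
cv2.imwrite('pics/c4.png',cv2.resize(im[v-40:v+40,u-50:u+50],(700,560),interpolation=cv2.INTER_CUBIC)); print(u,v)
E
```

```text
[511.38527194   4.56470465  64.8725827 ] [-4.10318812  0.70132521  0.77395439]
298 193
```

View pics/c4.png

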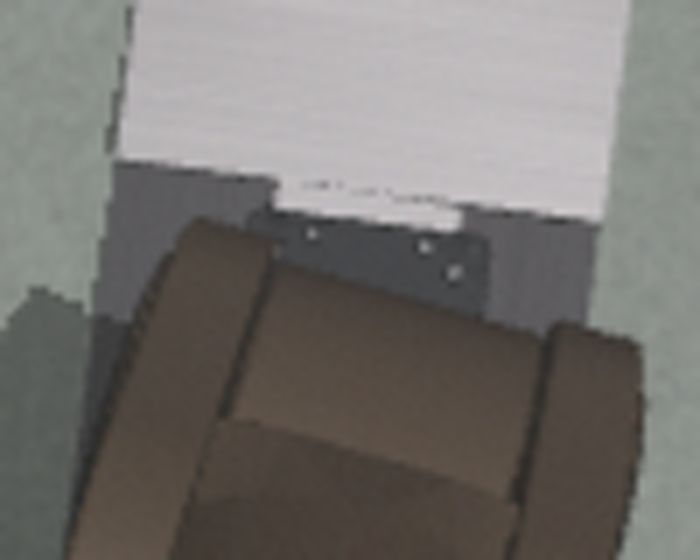

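The cover sits flush along the step (370,195). Increase to about 7 N and hold.

Emit:
{"fn": "move_arm", "kwargs": {"commands": [[[0.08,-0.01,0],[0,0,0],0.5],[[0.08,-0.01,0],[0,0,0],0.5],[[0.08,-0.01,0],[0,0,0],0.5]]}}

```text
t: 11.25
ee_pos: [511.5, 4.5, 64.8]
tcp_rot: [[0.991, -0.137, -0.003], [-0.137, -0.991, 0.001], [-0.003, -0.0, -1.0]]
ft_force: [-7.9, 0.9, 4.4]
grip_width: 13.7
```

Emit:
{"fn": "move_arm", "kwargs": {"commands": [[[0,0,0],[0,0,0],0.5],[[0,0,0],[0,0,0],0.5],[[0,0,0],[0,0,0],0.5],[[0,0,0],[0,0,0],0.5],[[0,0,0],[0,0,0],0.5]], "force": 60}}

```text
t: 11.75
ee_pos: [511.5, 4.6, 64.8]
tcp_rot: [[0.991, -0.137, -0.003], [-0.137, -0.991, 0.001], [-0.003, -0.0, -1.0]]
ft_force: [-8.5, 1.6, 4.5]
grip_width: 14.0
```

Emit:
{"fn": "move_arm", "kwargs": {"commands": [[[0,0,0],[0,0,0],0.5],[[0,0,0],[0,0,0],0.5],[[0,0,0],[0,0,0],0.5],[[0,0,0],[0,0,0],0.5],[[0,0,0],[0,0,0],0.5]]}}

```text
t: 12.25
ee_pos: [511.5, 4.6, 64.9]
tcp_rot: [[0.991, -0.137, -0.003], [-0.137, -0.991, 0.001], [-0.003, -0.0, -1.0]]
ft_force: [-7.4, 0.8, 4.4]
grip_width: 13.5
```

```bash
cat > arc.py <<'E'
import numpy as np
s,c=lambda a:np.sin(np.radians(a)),lambda a:np.cos(np.radians(a))
def P(th,ph):
    r=52+2*s(max(th-ph,0))
    if th<18.4:
        e=12*c(th)+10*s(th); return np.array([-e-(r-12)*c(th)+4*s(th),(r-12)*s(th)+4*c(th)])+np.array([0 if th>0 else 0,0])
    if th<=90: return np.array([-6*s(th)-r*c(th),r*s(th)])
    a=th-90; h=r-8; return np.array([-6*c(a)+h*s(a),8+h*c(a)+6*s(a)])
PH=lambda th:np.interp(th,[0,10,20,30,45,60,75,90,130],[0,4,10,16,26,35,40,42,42])
def T(th):
    ph=PH(th); return P(th,ph)+np.array([-72*c(ph)+41.9*s(ph),72*s(ph)+41.9*c(ph)]),ph
t0=np.array([-52-72,2.2+41.9])
ths=[2,5,8,11,14, 17,20,24,28,32, 36,40,45,50,55, 60,64,68,72,76, 80,84,88,92,95, 98,101,104,107,110]
ref,rp=t0,0
for i in range(0,30,5):
    print('call',i//5)
    for th in ths[i:i+5]:
        t,ph=T(th); d=(t-ref)/10; a=ph-rp
        print(th,'[[%.2f, %.2f, %.2f], [%.1f, %.1f, 0], 0.5],'%(d[0]*.9905,-d[0]*.1374,d[1],a*.137,a*.99))
    ref,rp=t,ph
E
python3 arc.py
```

```text
call 0
2 [[0.04, -0.01, 0.42], [0.1, 0.8, 0], 0.5],
5 [[0.11, -0.01, 0.78], [0.3, 2.0, 0], 0.5],
8 [[0.19, -0.03, 1.13], [0.4, 3.2, 0], 0.5],
11 [[0.32, -0.04, 1.50], [0.6, 4.6, 0], 0.5],
14 [[0.49, -0.07, 1.92], [0.9, 6.3, 0], 0.5],
call 1
17 [[0.20, -0.03, 0.41], [0.2, 1.8, 0], 0.5],
20 [[0.41, -0.06, 0.84], [0.5, 3.6, 0], 0.5],
24 [[0.73, -0.10, 1.44], [0.8, 5.9, 0], 0.5],
28 [[1.09, -0.15, 2.02], [1.2, 8.3, 0], 0.5],
32 [[1.49, -0.21, 2.60], [1.5, 10.8, 0], 0.5],
call 2
36 [[0.45, -0.06, 0.56], [0.4, 2.6, 0], 0.5],
40 [[0.94, -0.13, 1.09], [0.7, 5.3, 0], 0.5],
45 [[1.60, -0.22, 1.72], [1.2, 8.6, 0], 0.5],
50 [[2.26, -0.31, 2.27], [1.6, 11.6, 0], 0.5],
55 [[2.96, -0.41, 2.77], [2.0, 14.5, 0], 0.5],
call 3
60 [[0.74, -0.10, 0.45], [0.4, 3.0, 0], 0.5],
64 [[1.22, -0.17, 0.71], [0.6, 4.3, 0], 0.5],
68 [[1.71, -0.24, 0.94], [0.8, 5.6, 0], 0.5],
72 [[2.21, -0.31, 1.14], [1.0, 6.9, 0], 0.5],
76 [[2.71, -0.38, 1.31], [1.1, 8.1, 0], 0.5],
call 4
80 [[0.42, -0.06, 0.11], [0.1, 0.5, 0], 0.5],
84 [[0.85, -0.12, 0.20], [0.1, 1.1, 0], 0.5],
88 [[1.29, -0.18, 0.26], [0.2, 1.6, 0], 0.5],
92 [[1.67, -0.23, 0.30], [0.3, 1.8, 0], 0.5],
95 [[1.91, -0.26, 0.32], [0.3, 1.8, 0], 0.5],
call 5
98 [[0.24, -0.03, 0.01], [0.0, 0.0, 0], 0.5],
101 [[0.48, -0.07, 0.01], [0.0, 0.0, 0], 0.5],
104 [[0.72, -0.10, -0.01], [0.0, 0.0, 0], 0.5],
107 [[0.96, -0.13, -0.04], [0.0, 0.0, 0], 0.5],
110 [[1.19, -0.17, -0.08], [0.0, 0.0, 0], 0.5],
```

Emit:
{"fn": "move_arm", "kwargs": {"commands": [[[0.04,-0.01,0.42],[0.1,0.8,0],0.5],[[0.11,-0.01,0.78],[0.3,2.0,0],0.5],[[0.19,-0.03,1.13],[0.4,3.2,0],0.5],[[0.32,-0.04,1.5],[0.6,4.6,0],0.5],[[0.49,-0.07,1.92],[0.9,6.3,0],0.5]]}}

```text
t: 12.75
ee_pos: [517.3, 3.6, 84.3]
tcp_rot: [[0.984, -0.137, -0.113], [-0.137, -0.991, 0.016], [-0.114, 0.0, -0.994]]
ft_force: [-3.1, -0.3, -2.9]
grip_width: 14.0
```

```bash
python3 - <<'E'
from h import *
o=robot.get_obs(); print(o['ee_pos'],o['ft_force'],o['wrist_torque'])
im,d,p=grab('scene'); u,v=map(int,proj(p,(600,0,35)))
cv2.imwrite('pics/c5.png',cv2.resize(im[v-50:v+50,u-65:u+65],(780,600),interpolation=cv2.INTER_CUBIC))
E
```

```text
[517.2788622    3.55581943  84.31007073] [-3.10086509 -0.34541149 -2.88398533] [-0.2779296   0.91045875 -0.06278195]
```

View pics/c5.png

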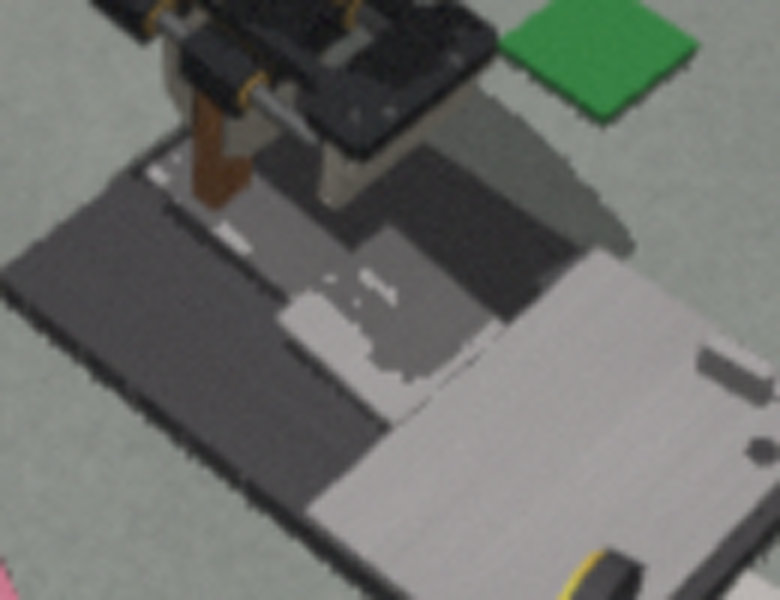

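The cover's near edge is raised (gap below it at (300,350)), far edge at the step (440,380). Continue.

Emit:
{"fn": "move_arm", "kwargs": {"commands": [[[0.2,-0.03,0.41],[0.2,1.8,0],0.5],[[0.41,-0.06,0.84],[0.5,3.6,0],0.5],[[0.73,-0.1,1.44],[0.8,5.9,0],0.5],[[1.09,-0.15,2.02],[1.2,8.3,0],0.5],[[1.49,-0.21,2.6],[1.5,10.8,0],0.5]]}}

```text
t: 13.3
ee_pos: [531.6, 1.6, 110.5]
tcp_rot: [[0.944, -0.138, -0.298], [-0.131, -0.99, 0.042], [-0.301, -0.0, -0.954]]
ft_force: [-6.8, -0.4, 0.2]
grip_width: 13.8
```

Emit:
{"fn": "move_arm", "kwargs": {"commands": [[[0.42,-0.06,0.56],[0.4,2.6,0],0.5],[[0.91,-0.12,1.09],[0.7,5.3,0],0.5],[[1.57,-0.21,1.72],[1.2,8.6,0],0.5],[[2.22,-0.3,2.28],[1.6,11.6,0],0.5],[[2.92,-0.4,2.78],[2.0,14.5,0],0.5]]}}

```text
t: 13.8
ee_pos: [560.3, -2.3, 139.2]
tcp_rot: [[0.837, -0.138, -0.53], [-0.117, -0.99, 0.074], [-0.535, 0.0, -0.845]]
ft_force: [-9.8, 1.7, 6.5]
grip_width: 13.7
```

Emit:
{"fn": "move_arm", "kwargs": {"commands": [[[0.67,-0.09,0.55],[0.4,3.0,0],0.5],[[1.15,-0.16,0.82],[0.6,4.3,0],0.5],[[1.64,-0.23,1.06],[0.8,5.6,0],0.5]]}}

```text
t: 14.1
ee_pos: [579.8, -4.9, 148.2]
tcp_rot: [[0.786, -0.137, -0.603], [-0.109, -0.991, 0.084], [-0.609, -0.0, -0.793]]
ft_force: [-0.4, 0.3, -1.3]
grip_width: 14.0
```

```bash
python3 - <<'E'
from h import *
o=robot.get_obs(); print(o['ee_pos'],o['ft_force'],o['wrist_torque'],o['joint_pos'])
im,d,p=grab('scene'); u,v=map(int,proj(p,(600,0,35)))
cv2.imwrite('pics/c6.png',cv2.resize(im[v-50:v+50,u-65:u+65],(780,600),interpolation=cv2.INTER_CUBIC))
E
```

```text
[579.80446121  -4.89464342 148.24072989] [-0.38750164  0.29338634 -1.34391699] [-0.1945273  -0.83385012 -0.00838872] [-0.2697282   0.90113763  0.51417613  1.21875343 -0.36094253  1.77969166
  0.11881078]
```

View pics/c6.png

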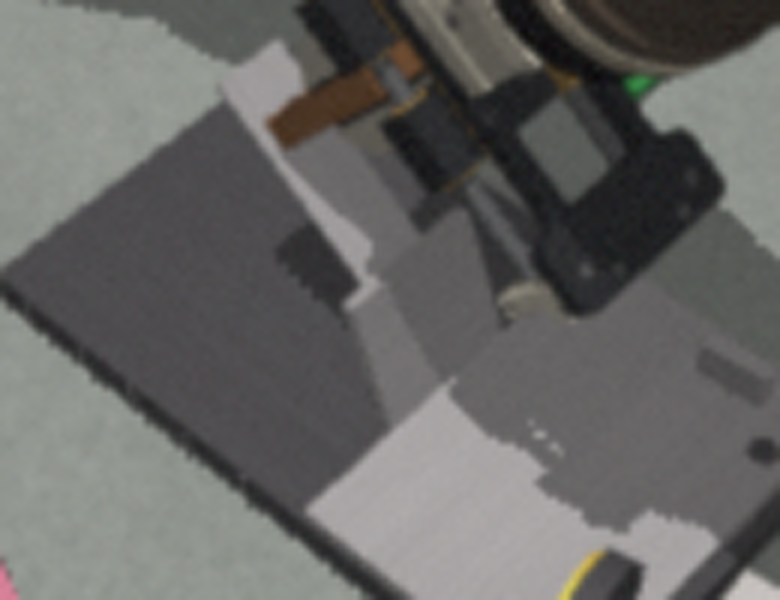

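The cover stands at about 70° on the lip (underside visible, near edge at (400,270)), far edge in the step corner. Push on over without further tilt (joint 6 nears its limit).

Emit:
{"fn": "move_arm", "kwargs": {"commands": [[[0.4,-0.05,0.13],[0,0,0],0.5],[[0.75,-0.1,0.23],[0,0,0],0.5],[[1.1,-0.15,0.3],[0,0,0],0.5],[[1.45,-0.2,0.36],[0,0,0],0.5],[[1.75,-0.24,0.38],[0,0,0],0.5]]}}

```text
t: 14.65
ee_pos: [596.4, -7.0, 152.7]
tcp_rot: [[0.786, -0.137, -0.603], [-0.109, -0.991, 0.084], [-0.609, -0.001, -0.793]]
ft_force: [0.3, -0.1, -1.1]
grip_width: 13.3
```

Emit:
{"fn": "move_arm", "kwargs": {"commands": [[[0.25,-0.03,0.02],[0,0,0],0.5],[[0.5,-0.07,0.03],[0,0,0],0.5],[[0.75,-0.1,0.04],[0,0,0],0.5]]}}

```text
t: 14.95
ee_pos: [603.7, -8.1, 152.9]
tcp_rot: [[0.785, -0.138, -0.604], [-0.109, -0.99, 0.084], [-0.61, -0.001, -0.793]]
ft_force: [0.1, -0.9, -1.6]
grip_width: 13.8
```

Emit:
{"fn": "move_arm", "kwargs": {"commands": [[[0.25,-0.03,0],[0,0,0],0.5],[[0.5,-0.07,0],[0,0,0],0.5],[[0.75,-0.1,-0.02],[0,0,0],0.5],[[0.75,-0.1,-0.02],[0,0,0],0.5]]}}

```text
t: 15.35
ee_pos: [611.3, -9.2, 152.5]
tcp_rot: [[0.785, -0.138, -0.604], [-0.109, -0.99, 0.084], [-0.61, -0.001, -0.793]]
ft_force: [1.2, -1.1, -1.3]
grip_width: 13.8
```

```bash
cat > land.py <<'E'
from h import *
im,d,p=grab('scene')
f=210/np.tan(np.radians(p['fovy'])/2)
vs,us=np.nonzero(d>0); zc=d[vs,us]
C=np.c_[(us-p['cx'])/f*zc,(vs-p['cy'])/f*zc,zc]; W=(C-np.array(p['t']))@np.array(p['R'])
a=np.radians(-7.9); U=np.array([np.cos(a),np.sin(a)]); Vv=np.array([-U[1],U[0]])
S=np.array([632.4,-20.7])
X=(W[:,:2]-S)@U; Y=(W[:,:2]-S)@Vv
np.savez('sc.npz',im=im,X=X,Y=Y,Z=W[:,2],us=us,vs=vs)
# cell grid median height over floor
k=(X>-80)&(X<100)&(abs(Y)<70)
for x in range(-80,100,10): print(x,[ (lambda q:'%3.0f'%(np.median(q)-21) if len(q)>2 else '  .')(W[k&(X>=x)&(X<x+10)&(Y>=y)&(Y<y+10),2]) for y in range(-70,70,10)])
E
python3 land.py
```

```text
-80 ['  0', ' -0', ' -0', ' -1', ' -0', ' -1', '516', '  0', ' -0', '  0', ' -1', '  .', '  .', '  .']
-70 [' -1', ' -0', ' -0', ' -1', ' -1', ' -1', '515', '108', '109', '  1', ' -0', '  .', '  .', '  .']
-60 [' -1', ' -0', ' -1', ' -1', '  0', '  1', '514', '103', '103', ' -0', '  0', '  .', '  .', '  .']
-50 [' -0', ' -1', ' -1', ' -0', '  2', '515', '509', '  1', ' -0', ' -0', '  .', '  .', '  .', '  1']
-40 [' -0', ' -0', ' -0', '  0', '252', '497', '478', ' 91', ' 90', '  3', '274', '  .', '  .', '  0']
-30 [' -0', ' -0', '  1', ' -0', '502', '499', '158', ' 83', ' 84', '269', '271', '271', '  .', ' -1']
-20 [' -1', ' -1', ' -0', ' -1', '259', '520', '258', '259', '168', '261', '262', '263', ' -1', '  0']
-10 ['  0', ' -0', '  0', ' -1', '209', '504', '528', '253', '250', '252', '251', ' 12', ' -1', ' -1']
0 ['  7', '  7', '  7', '  7', '210', '502', '526', '540', ' 63', ' 61', ' 17', '  8', '  7', '  7']
10 ['  8', '  8', '  8', '  7', '205', '493', '530', '540', '544', ' 22', ' 19', '  8', '  7', '  8']
20 ['  7', '  7', '  8', '  8', '195', '488', '526', '537', '542', '544', ' 22', '  .', '  8', '  8']
30 ['  8', '  9', '  8', '  7', '191', '490', '524', '534', '539', '541', '540', '540', '534', '  .']
40 ['  8', '  8', '  8', '  8', '286', '463', '520', '528', '293', '292', '291', '290', '  8', '  .']
50 ['  8', '  8', '  8', '  8', '375', '287', '519', '527', '531', '533', '532', '528', '  8', '  8']
60 ['  8', '  8', '  7', '  8', '473', '309', '516', '523', '527', '529', '171', '523', '  8', '  8']
70 ['  8', '  7', '  8', '  8', '461', '450', '513', '520', '524', '524', '163', ' 10', '  8', '  8']
80 ['  7', '  8', '  8', '265', '453', '493', '510', '517', '521', '186', '188', '  8', '  7', '  8']
90 ['  7', '  8', '  8', '296', '453', '494', '506', '513', '516', '181', '179', '  9', '  8', '  8']
```

Emit:
{"fn": "move_arm", "kwargs": {"commands": [[[-0.5,0.07,1],[0,0,0],0.5],[[-3,0.41,3],[-0.9,-6,0],0.5],[[-6,0.83,5],[-1.9,-14,0],0.5],[[-10,1.4,6],[-2.9,-21,0],0.5],[[-14,1.9,6],[-4,-28,0],0.5]]}}

```text
t: 15.9
ee_pos: [473.2, 9.7, 214.5]
tcp_rot: [[0.978, -0.138, -0.159], [-0.136, -0.99, 0.023], [-0.161, -0.0, -0.987]]
ft_force: [0.2, 1.2, 1.3]
grip_width: 13.9
```

Emit:
{"fn": "move_arm", "kwargs": {"commands": [[[-2,0.2,0],[-1.1,-8,0],0.5],[[-2,0.2,0],[-1.1,-8,0],0.5],[[-2,0.2,0],[-1.1,-8,0],0.5]]}}

```text
t: 16.2
ee_pos: [451.5, 12.4, 214.1]
tcp_rot: [[0.99, -0.137, -0.028], [-0.137, -0.991, 0.006], [-0.028, -0.002, -1.0]]
ft_force: [1.8, -0.5, -1.6]
grip_width: 13.6
```

```bash
python3 land.py; python3 - <<'E'
from h import *
im,d,p=grab('wrist'); cv2.imwrite('pics/w7.png',im)
E
```

```text
-80 [' -0', ' -0', '  0', '  0', ' -2', ' -1', ' -0', ' -1', ' -0', '  0', '  1', ' -0', ' -0', ' -0']
-70 [' -1', ' -0', ' -0', ' -0', ' -1', ' -0', ' -0', ' -0', ' -0', ' -1', '  0', '  0', ' -0', ' -0']
-60 [' -0', ' -1', ' -1', ' -0', ' -1', ' -0', ' -0', ' -0', ' -0', ' -1', '  0', '  0', '  0', ' -1']
-50 [' -1', ' -1', ' -0', ' -0', '  0', ' -1', ' -1', '  0', ' -0', ' -0', ' -1', ' -0', '  0', ' -1']
-40 [' -0', ' -0', ' -0', '  0', '  0', ' -0', '  0', ' -1', '  0', ' -0', '  0', ' -1', ' -0', ' -1']
-30 [' -1', ' -0', ' -0', ' -0', ' -0', ' -0', '  0', ' -0', ' -0', '  0', '  0', ' -1', ' -0', ' -1']
-20 [' -1', ' -0', ' -0', '  0', '  0', ' 14', ' 13', ' 15', ' 12', ' 13', ' 13', '  .', ' -1', ' -0']
-10 [' -1', ' -2', ' -1', ' -0', '  8', ' 14', ' 14', ' 14', ' 14', ' 14', ' 14', '  .', ' -1', '  0']
0 ['  9', '  7', '  8', '  8', '  9', ' 14', ' 17', ' 18', ' 17', ' 15', ' 14', '  9', '  8', '  8']
10 ['  7', '  8', '  7', '  7', '  9', ' 14', ' 17', ' 18', ' 17', ' 18', ' 14', '  7', '  8', '  8']
20 ['  8', '  7', '  8', '  8', ' 10', ' 13', ' 17', ' 17', ' 17', ' 17', ' 14', ' 10', '  7', '  8']
30 ['  8', '  8', '  7', '  8', '  9', ' 14', ' 15', ' 17', ' 18', ' 15', ' 14', '  9', '  8', '  8']
40 ['  8', '  7', '  7', '  8', '  9', ' 14', ' 13', ' 14', ' 13', ' 15', ' 13', '  7', '  8', '  7']
50 ['  7', '  8', '  7', '  8', '  8', '  8', '  7', '  8', '  8', '  8', '  8', '  7', '  8', '  7']
60 ['  8', '  8', '  8', '  8', '  7', '  7', '  8', '  8', '  7', '  7', '  7', '  8', '  8', '  8']
70 ['  8', '  8', '  8', '  8', '  8', '  8', '  8', '  8', '  8', '  7', '  8', '  7', '  8', '  8']
80 ['  7', '  7', '  8', '  7', '  7', '  7', '  7', '  7', '  7', '  8', '  8', '  7', '  7', '  8']
90 ['  8', '  8', '  8', '  7', '  .', '  8', '  8', '  8', '  7', '  7', '  8', '  8', '  8', '  7']
```

Heights: boss at 17–18 and flange at 14 above the floor, so the cover lies boss up and flat, but it overhangs the step edge by about 14 mm. I level the lifter and check it before gently pushing the cover fully onto the land.

Emit:
{"fn": "move_arm", "kwargs": {"commands": [[[1.5,-0.2,0],[-0.2,-1.5,0],0.5],[[4.5,-0.6,0],[-0.2,-1.5,0],0.5],[[7.5,-0.95,0],[-0.2,-1.5,0],0.5],[[7.5,-0.95,-4],[-0.2,-1.5,0],0.5],[[7.5,-0.95,-8],[-0.2,-1.5,0],0.5]]}}

```text
t: 16.8
ee_pos: [532.8, 0.8, 131.6]
tcp_rot: [[0.99, -0.139, 0.002], [-0.139, -0.99, -0.004], [0.002, 0.003, -1.0]]
ft_force: [0.2, 0.9, -2.5]
grip_width: 13.7
```

Emit:
{"fn": "move_arm", "kwargs": {"commands": [[[0,0,-2],[0,0,0],0.5],[[0,0,-3],[0,0,0],0.5],[[0,0,-3],[0,0,0],0.5],[[0,0,-3],[0,0,0],0.5]]}}

```text
t: 17.2
ee_pos: [530.0, 1.6, 103.4]
tcp_rot: [[0.99, -0.139, -0.001], [-0.139, -0.99, -0.002], [-0.001, 0.002, -1.0]]
ft_force: [1.0, 0.0, -1.4]
grip_width: 14.0
```

```bash
cat > bl.py <<'E'
from h import *
o=robot.get_obs(); e=o['ee_pos']; Rt=o['tcp_rot']; print(np.round(e,1),np.round(Rt[:,2],4),np.round(Rt[:,0],3),np.round(o['ft_force'],1))
im,d,p=grab('wrist')
f=210/np.tan(np.radians(p['fovy'])/2); vs,us=np.nonzero(d>0); zc=d[vs,us]
C=np.c_[(us-p['cx'])/f*zc,(vs-p['cy'])/f*zc,zc]; W=(C-np.array(p['t']))@np.array(p['R'])
L=(W-e)@np.c_[Rt[:,0],-Rt[:,1],-Rt[:,2]]  # lifter axes at tcp
L+= [-72,0,43.9]
k=(L[:,0]>-55)&(L[:,0]<-3)&(abs(L[:,1])<20)&(abs(L[:,2]-2)<7)
Q=L[k]; A=np.c_[Q[:,:2],np.ones(len(Q))]; c=np.linalg.lstsq(A,Q[:,2],rcond=None)[0]
print('blade pts',len(Q),'slope deg',np.degrees(c[:2]),'z at handle',c[2]-72*c[0],'lip',c[2],'xmax',np.percentile(L[(abs(L[:,1])<14)&(abs(L[:,2]-2)<4)][:,0],99), 'y',np.percentile(Q[:,1],[1,99]))
cv2.imwrite('pics/w8.png',im)
E
python3 bl.py
```

```text
[530.    1.6 103.4] [-9.e-04 -2.e-03 -1.e+00] [ 0.99  -0.139 -0.001] [ 1.   0.  -1.4]
blade pts 2945 slope deg [-0.10845034 -0.23093949] z at handle 1.7361153028784733 lip 1.5998325906078497 xmax -1.7886954691764378 y [-11.6485635   15.22576011]
```

Lifter is still level in the grip (slope 0.1°). Go down to flange height and push gently.

Emit:
{"fn": "move_arm", "kwargs": {"commands": [[[0,0,-1.5],[0,0,0],0.5],[[0,0,-2.5],[0,0,0],0.5],[[0,0,-2.9],[0,0,0],0.5],[[0.5,-0.07,-2.9],[0,0,0],0.5],[[1,-0.14,-2.9],[0,0,0],0.5]]}}

```text
t: 17.75
ee_pos: [539.4, 0.7, 74.4]
tcp_rot: [[0.99, -0.138, -0.001], [-0.138, -0.99, -0.001], [-0.001, 0.001, -1.0]]
ft_force: [-0.8, -0.9, -1.1]
grip_width: 13.7
```

Emit:
{"fn": "move_arm", "kwargs": {"commands": [[[0.3,-0.04,0],[0,0,0],0.5],[[0.6,-0.08,0],[0,0,0],0.5],[[0.9,-0.12,0],[0,0,0],0.5],[[1.2,-0.16,0],[0,0,0],0.5]]}}

```text
t: 18.15
ee_pos: [550.4, -0.8, 73.9]
tcp_rot: [[0.99, -0.138, -0.003], [-0.138, -0.99, -0.001], [-0.003, 0.002, -1.0]]
ft_force: [-2.1, 0.4, -0.8]
grip_width: 13.6
```

Emit:
{"fn": "move_arm", "kwargs": {"commands": [[[0.3,-0.04,0],[0,0,0],0.5],[[0.6,-0.08,0],[0,0,0],0.5],[[0.9,-0.12,0],[0,0,0],0.5],[[1.2,-0.16,0],[0,0,0],0.5]]}}

```text
t: 18.55
ee_pos: [562.8, -2.5, 73.8]
tcp_rot: [[0.99, -0.138, -0.002], [-0.138, -0.99, -0.001], [-0.002, 0.002, -1.0]]
ft_force: [-0.6, -0.0, -1.8]
grip_width: 13.7
```

```bash
python3 land.py | sed -n '5,17p'; python3 - <<'E'
from h import *
o=robot.get_obs(); e=o['ee_pos']; print(e,o['ft_force'])
print('lip X',(e[:2]-[632.4,-20.7])@[.9905,-.1374]+72)
E
```

```text
-40 ['  0', '  0', '427', '447', '392', '330', '327', '330', '328', '319', '332', '461', '  0', ' -1']
-30 ['  0', ' -1', '419', '425', '422', '417', '417', '375', '408', '426', '433', '449', ' -0', ' -1']
-20 [' -0', ' -0', ' -1', ' -0', '  0', '138', ' 10', ' 10', ' 10', '157', '424', '425', '  0', ' -1']
-10 ['  0', '  0', ' -0', ' -1', '134', '160', ' 12', ' 11', ' 12', '161', '159', '  1', '  1', ' -1']
0 ['  8', '  8', '  8', '  8', '142', '159', '159', '160', '160', '160', '159', ' 14', '  8', '  7']
10 ['  8', '  8', '  7', '  7', '137', '127', '129', '128', '126', '130', '124', '122', '  8', '  8']
20 ['  8', '  8', '  8', '  8', '143', '149', '144', '145', '147', '152', '146', '  9', '  7', '  8']
30 ['  8', '  8', '  8', '  8', ' 10', ' 14', ' 18', ' 17', ' 18', ' 18', ' 13', '  9', '  8', '  8']
40 ['  8', '  7', '  8', '  8', '  9', ' 13', ' 16', ' 18', ' 17', ' 15', ' 14', '  8', '  7', '  8']
50 ['  8', '  8', '  8', '  8', '  9', ' 13', ' 14', ' 14', ' 14', ' 13', ' 14', '  7', '  9', '  8']
60 ['  8', '  8', '  8', '  8', '  8', '  9', ' 11', ' 10', ' 10', ' 11', ' 11', '  8', '  8', '  8']
70 ['  8', '  7', '  8', '  7', '  7', '  7', '  8', '  8', '  8', '  7', '  9', '  8', '  8', '  7']
80 ['  8', '  8', '  8', '  8', '  8', '  7', '  7', '  8', '  8', '  8', '  7', '  7', '  8', '  8']
[563.39881289  -2.57136315  73.9055565 ] [-0.42817199  0.33534553 -1.66500866]
lip X 1.1634494598006313
```

Emit:
{"fn": "move_arm", "kwargs": {"commands": [[[0.2,-0.03,0],[0,0,0],0.5],[[0.3,-0.04,0],[0,0,0],0.5],[[0,0,0],[0,0,0],0.5],[[-3,0.41,0],[0,0,0],0.5],[[-6,0.83,3],[0,0,0],0.5]]}}

```text
t: 19.1
ee_pos: [500.1, 5.8, 101.7]
tcp_rot: [[0.99, -0.138, -0.007], [-0.138, -0.99, -0.003], [-0.006, 0.004, -1.0]]
ft_force: [-0.7, -0.3, -0.4]
grip_width: 13.7
```

Emit:
{"fn": "move_arm", "kwargs": {"commands": [[[-1,-1,3],[0,0,0],0.5],[[-2,-4,6],[0,0,0],0.5],[[-3,-8,7],[0,0,0],0.5],[[-4,-12.5,7],[0,0,-2],0.5],[[-5,-17,7],[0,0,-4],0.5]]}}

```text
t: 19.6
ee_pos: [452.5, -165.4, 174.8]
tcp_rot: [[0.978, -0.207, 0.001], [-0.207, -0.978, -0.001], [0.001, 0.001, -1.0]]
ft_force: [0.6, -0.6, -1.3]
grip_width: 13.7
```

Emit:
{"fn": "move_arm", "kwargs": {"commands": [[[-0.8,-4.5,0],[0,0,-2],0.5],[[-1.6,-9,0],[0,0,-4],0.5],[[-2.4,-13,0],[0,0,-5.3],0.5],[[-2.7,-15,-1],[0,0,-5.3],0.5],[[-2.7,-15,-1],[0,0,-5.3],0.5]]}}

```text
t: 20.1
ee_pos: [423.8, -317.5, 163.5]
tcp_rot: [[0.953, -0.302, -0.003], [-0.302, -0.953, -0.003], [-0.002, 0.004, -1.0]]
ft_force: [-0.2, 0.6, -0.7]
grip_width: 13.9
```

```bash
python3 bl.py; python3 land.py | sed -n '6,17p'
```

```text
[ 423.8 -317.5  163.5] [-0.0027 -0.0028 -1.    ] [ 0.953 -0.302 -0.002] [-0.2  0.6 -0.7]
blade pts 2944 slope deg [-0.0441397  -0.30809172] z at handle 1.6920953451077574 lip 1.636627762648431 xmax -1.8531263480212923 y [-11.73951656  15.12141203]
-30 [' -0', ' -0', ' -0', ' -0', '  1', ' -0', ' -1', '  0', ' -0', '  0', '  0', '  0', ' -0', '  0']
-20 [' -0', ' -0', ' -1', ' -0', ' -1', '  0', '  0', ' -1', '  0', ' -0', ' -1', ' -0', ' -0', ' -0']
-10 [' -0', '  0', '  0', '  0', '  0', '  1', ' -1', ' -0', ' -0', '  0', ' -0', ' -1', ' -0', ' -0']
0 ['  7', '  7', '  7', '  8', '  9', ' 13', ' 13', ' 13', ' 13', ' 13', ' 14', '  8', '  8', '  8']
10 ['  8', '  8', '  8', '  8', '  9', ' 14', ' 14', ' 14', ' 15', ' 14', ' 14', '  8', '  8', '  7']
20 ['  8', '  8', '  8', '  8', '  9', ' 14', ' 18', ' 18', ' 18', ' 18', ' 13', '  7', '  7', '  8']
30 ['  7', '  7', '  8', '  7', '  9', ' 13', ' 18', ' 18', ' 18', ' 17', ' 12', '  7', '  7', '  8']
40 ['  8', '  7', '  8', '  8', '  9', ' 13', ' 17', ' 18', ' 18', ' 17', ' 14', '  8', '  8', '  7']
50 ['  8', '  7', '  8', '  8', '  8', ' 14', ' 15', ' 16', ' 15', ' 14', ' 13', '  8', '  8', '  7']
60 ['  8', '  8', '  8', '  7', '  9', ' 13', ' 13', ' 13', ' 13', ' 13', ' 13', '  8', '  8', '  8']
70 ['  8', '  7', '  8', '  7', '  7', '  7', '  8', '  7', '  8', '  7', '  8', '  7', '  7', '  8']
80 ['  8', '  7', '  7', '  7', '  8', '  9', '  8', '  8', '  7', '  8', '  8', '  7', '  7', '  7']
```

Cover lies wholly on the land (X about 3–67 mm past the edge). Set the lifter down.

Emit:
{"fn": "move_arm", "kwargs": {"commands": [[[0,0,-3],[0,0,0.4],0.5],[[0,0,-6],[0,0,0.4],0.5],[[0,0,-9],[0,0,0.4],0.5],[[0,0,-10],[0,0,0.4],0.5],[[0,0,-10],[0,0,0.4],0.5]]}}

```text
t: 20.7
ee_pos: [425.4, -312.8, 63.2]
tcp_rot: [[0.957, -0.289, -0.004], [-0.289, -0.957, 0.0], [-0.004, 0.001, -1.0]]
ft_force: [0.1, 0.5, -1.8]
grip_width: 13.7
```

Emit:
{"fn": "move_arm", "kwargs": {"commands": [[[0,0,0],[0,0,0],0.5],[[0,0,0],[0,0,0],0.5]]}}

```text
t: 20.9
ee_pos: [426.6, -314.6, 65.3]
tcp_rot: [[0.957, -0.289, -0.0], [-0.289, -0.957, -0.002], [0.001, 0.002, -1.0]]
ft_force: [0.2, 0.4, -1.3]
grip_width: 13.6
```

Emit:
{"fn": "move_arm", "kwargs": {"commands": [[[-0.06,-0.4,0],[0,0,-0.4],0.5],[[-0.06,-0.4,-0.4],[0,0,-0.4],0.5],[[-0.06,-0.4,-0.7],[0,0,-0.4],0.5],[[-0.06,-0.4,-0.85],[0,0,-0.4],0.5],[[-0.06,-0.4,-0.85],[0,0,-0.4],0.5]]}}

```text
t: 21.4
ee_pos: [424.8, -318.3, 55.9]
tcp_rot: [[0.955, -0.297, -0.002], [-0.297, -0.955, -0.0], [-0.002, 0.001, -1.0]]
ft_force: [-3.8, 2.2, 10.5]
grip_width: 13.7
```

Emit:
{"fn": "move_arm", "kwargs": {"commands": [[[0,0,-0.05],[0,0,0],0.5],[[0,0,-0.05],[0,0,0],0.5],[[0,0,-0.05],[0,0,0],0.5]]}}

```text
t: 21.7
ee_pos: [424.8, -318.2, 55.9]
tcp_rot: [[0.955, -0.297, -0.001], [-0.297, -0.955, -0.0], [-0.001, 0.001, -1.0]]
ft_force: [-5.3, 3.7, 19.0]
grip_width: 13.8
```

Contact; ease up slightly and let go.

Emit:
{"fn": "move_arm", "kwargs": {"commands": [[[0,0,0.12],[0,0,0],0.5],[[0,0,0.12],[0,0,0],0.5]]}}

```text
t: 21.9
ee_pos: [425.0, -318.2, 56.1]
tcp_rot: [[0.955, -0.297, -0.002], [-0.297, -0.955, -0.001], [-0.002, 0.002, -1.0]]
ft_force: [0.7, 0.4, -1.8]
grip_width: 13.4
```

Emit:
{"fn": "move_arm", "kwargs": {"commands": [[[0,0,0],[0,0,0],1.6],[[0,0,0],[0,0,0],2],[[0,0,0],[0,0,0],3],[[0,0,0],[0,0,0],4],[[0,0,0],[0,0,0],5]], "force": 10}}

```text
t: 22.4
ee_pos: [425.0, -318.2, 56.0]
tcp_rot: [[0.955, -0.297, -0.002], [-0.297, -0.955, -0.001], [-0.002, 0.002, -1.0]]
ft_force: [0.1, 0.0, 0.2]
grip_width: 39.3
```

Emit:
{"fn": "move_arm", "kwargs": {"commands": [[[0,0,0],[0,0,0],6],[[0,0,1],[0,0,0],6],[[0,0,4],[0,0,0],6],[[0,0,8],[0,0,0],6],[[0,0,12],[0,0,0],6]]}}

```text
t: 22.9
ee_pos: [424.4, -318.2, 177.9]
tcp_rot: [[0.955, -0.297, -0.003], [-0.297, -0.955, -0.001], [-0.003, 0.002, -1.0]]
ft_force: [1.2, -0.2, -0.2]
grip_width: 59.5
```

Emit:
{"fn": "move_arm", "kwargs": {"commands": [[[-1,4,3],[0,0,0],6],[[-2,8,4],[0,0,0],6],[[-3,12,4],[0,0,0],6],[[-3,16,4],[0,0,0],6],[[-3,16,4],[0,0,0],6]]}}

```text
t: 23.4
ee_pos: [394.7, -153.2, 216.4]
tcp_rot: [[0.957, -0.29, -0.002], [-0.29, -0.957, 0.002], [-0.003, -0.001, -1.0]]
ft_force: [0.4, -0.2, 0.4]
grip_width: 60.2
```

```bash
python3 - <<'E'
from h import *
im,d,p=grab('top'); im2,_,_=grab('scene'); cv2.imwrite('pics/t9.png',np.vstack([im[40:340,120:520],im2[100:400,60:460]]).reshape(2,300,400,3).transpose(1,0,2,3).reshape(300,800,3)); print(robot.get_obs()['ee_pos'])
np.savez('top0.npz',im=im,d=d,**p)
E
python3 m.py | grep -E 'blade|stand|handle'
```

```text
[ 395.15915867 -157.46165529  216.73862197]
stand (16.2, [165, 5, 193]) [ 414.6 -300.6   16.2]
stand2 (12.3, [18, 106, 206]) [ 498.9 -347.4   12.3]
blade (13.8, [173, 5, 195]) [ 479.5 -336.7   13.8]
handle (67.8, [14, 118, 65]) [ 427.7 -307.5   67.8]Traceback (most recent call last):
  File "m.py", line 17, in <module>
    rect(((V>120)&(S<60)).astype(np.uint8)*255,278,188,316,226,zf+10,'cover')
    ~~~~^^^^^^^^^^^^^^^^^^^^^^^^^^^^^^^^^^^^^^^^^^^^^^^^^^^^^^^^^^^^^^^^^^^^^
  File "m.py", line 8, in rect
    c=max(cv2.findContours(m,cv2.RETR_EXTERNAL,cv2.CHAIN_APPROX_NONE)[0],key=cv2.contourArea)[:,0]
      ~~~^^^^^^^^^^^^^^^^^^^^^^^^^^^^^^^^^^^^^^^^^^^^^^^^^^^^^^^^^^^^^^^^^^^^^^^^^^^^^^^^^^^^
ValueError: max() iterable argument is empty
```

View pics/t9.png

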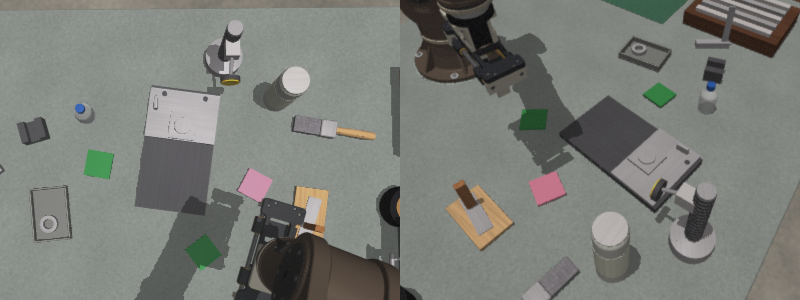

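The last picture shows the cover boss up on the land (180,125 left, 648,160 right), the lifter upright on its stand (470,210 right), and everything else where it was. The script error came only from the cover having left its old spot.

```bash
python3 -c "
from plant import robot
print(robot.job_done())"
```

```text
the job is handed in; nothing more can be done
None
```

The job is done and handed in: the cover lies boss up and flat on the upper land, and the lifter is back upright on its stand, released. It took about 23 s of the 72 s allowed.

- **Push home:** I slid the blade under the free edge and pushed the cover against the step. I held it there for about 1 s at a measured 7.4 to 8.5 N.
- **Tipping:** I lifted and tilted the blade until the cover went over the step. The push reached about 12 N partway through, so I eased off.
- **Extra step:** the cover first landed overhanging the step edge by about 14 mm. I pushed it fully onto the land with the lip, at about 2 N.
- **Last checks:** depth readings showed the flange top 14 mm and the boss top 18 mm above the lower floor, so it is flat and boss up. The cover lies about 3 to 67 mm past the step edge. The lifter is within about 1 mm of where it started. In the last picture the other things look unmoved.
- **Not clean:** setting the lifter down, I pressed on the stand with about 19 N for a moment before easing up and letting go. The script for the final lifter fit stopped on an error, because it looked for the cover at its old place, so the lifter's position comes from single depth points and the picture.

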